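Tea bowl and its box back against the tray rail

TASK

The pale tea bowl and its square wooden box have been left pulled forward on the display tray. Without gripping or lifting anything, gently push both of them along the board with the fingertips until each stands against the tray's back rail, the box square and flush to the rail, with a clear gap between all the pieces in the row. Leave the tea caddy and the two upturned cups where they are.

Things in the scene. Friction and masses are not known exactly. Their poses are not given: they have to be found in the camera images.
- tray: fixed wooden display tray: flat board 340 (x) x 620 (y) x 18 mm on the table, open toward the robot, a straight back rail along its far edge, cleats (34 mm high) at both ends, |y| 294 to 310 mm. Origin: centre of its underside; x points across to the rail, y along the rail, z up. Board top at z = 18 mm. Rail: 36 mm high above the board, flat face at x = +150 mm.
- bowl: loose round tea bowl, pale yellow-green ceramic, open top, 72 mm high, 0.36 kg; widest, 112 mm across, with a nearly upright wall from 22 to 48 mm up; foot 72 mm across. Origin: centre of its underside, z up; yaw means nothing. Touches the rail when its centre is 56 mm from the rail face. It stands beside the box, left or right varies, 40 to 110 mm short of the rail.
- box: loose closed box of plain pale wood, 110 x 110 x 86 mm high, flat upright sides, the lid does not come off, 0.45 kg. Origin: centre of its underside; x and y square to its sides, z up, x within 0.35 rad of the tray's x. Flush when its centre is 55 mm from the rail face and its x is parallel to the tray's. It stands beside the bowl, 40 to 110 mm short of the rail.
- caddy: bystander: loose round grey pewter tea caddy with a lid, 75 mm across, 91 mm high, standing by the rail near one end of the row (left or right varies). Origin: centre of its underside.
- cup: bystander: loose blue-and-white porcelain cup turned upside down, 75 mm across, 66 mm high, standing by the rail near the other end of the row. Origin: centre of its underside.
- small_cup: bystander: loose small blue-and-white cup turned upside down, 55 mm across, 46 mm high, standing near a front corner of the tray. Origin: centre of its underside.

How it is judged:
At the end, for the whole second after the job is handed in: Bowl and box rest upright on the board, each within 4 mm of touching the back rail, the box square to it within 0.045 rad, at least 3 mm clear between bowl, box, caddy and cup; caddy and cups within 10 mm of their starts; the robot touches nothing (x of bowl in the frame of tray between 0.09 and 0.098 m and x of box in the frame of tray between 0.091 and 0.099 m and angle between the x axis of box and the x axis of tray, either way round below 0.045 rad and (y of bowl in the frame of box above 0.114 m or y of bowl in the frame of box below -0.114 m) and horizontal distance between bowl and caddy above 0.0965 m and horizontal distance between bowl and cup above 0.0965 m and (y of caddy in the frame of box above 0.0955 m or y of caddy in the frame of box below -0.0955 m) and (y of cup in the frame of box above 0.0955 m or y of cup in the frame of box below -0.0955 m) and angle between each of bowl, box's own z axis and vertical below 0.05 rad and z of bowl in the frame of tray between 0.014 and 0.022 m and z of box in the frame of tray between 0.014 and 0.022 m and linear speed of each of bowl, box below 0.01 m/s and distance of each of caddy, cup, small_cup from where it was at the start of the episode below 0.01 m).
It fails at once if the bowl or the box is lifted more than 8 mm off the board (z of any of bowl, box in the frame of tray above 0.026 m).
It fails at once if the bowl or the box is tipped more than about 11 degrees (angle between any of bowl, box's own z axis and vertical above 0.2 rad).
It fails at once if the bowl or the box is shoved faster than 0.35 m/s (linear speed of any of bowl, box above 0.35 m/s).
It fails at once if the robot presses the bowl with more than 40 N (contact force between any of the arm, the fingers and bowl above 40 N).
It fails at once if the caddy or a cup is moved more than 15 mm or tipped (distance of any of caddy, cup, small_cup from where it was at the start of the episode above 0.015 m or angle between any of caddy, cup, small_cup's own z axis and vertical above 0.2 rad).
It also fails if it takes over 48 s, if anything falls off the work surface, if the arm or the gripper's body presses on something with over 40 N, if the wrist force passes 120 N, or if a joint passes its speed limit or range.

ROBOT

A 7-joint arm with a two-finger parallel gripper is mounted at the origin on the work surface. World frame = base frame: x ahead of the robot, y to its left, z up, the work surface at z = 0. Lengths are in m, angles in rad, forces in N, time in s.
With the tool pointing down it reaches from about 0.4 to 0.9 m from the base axis. Payload 5.5 kg.
Tool frame: the origin (TCP) lies midway between the tips of the shut fingers; the grasp point (between the pads) lies 19 mm behind it (manip.grip_depth is the distance from the TCP to the grasp point, in m); z points along the fingers, x is the direction in which the jaws open and shut, and the axes are right-handed (so a half turn about z gives the same grasp; the last joint's range is limited). The gripper opens to 92 mm and grips with 3 to 60 N. Pads are 19 mm wide; open, the fingers measure 130 mm over their backs; the gripper's body (75 mm by 190 mm) begins 47 mm behind the grasp point.
Start: joints at [1.508, 0.501, -0.427, 1.55, 0.221, 1.138, -0.21], TCP at [0.208, -0.616, 0.227] pointing down, gripper open.
Joint ranges: [-2.88, 2.88], [-0.31, 2.03], [-1.54, 1.56], [0.2, 2.42], [-1.41, 4.55], [0.19, 2.02], [-2.57, 2.57]. Speed limits (rad/s): [2.57, 2.57, 3.14, 3.14, 3.14, 3.14, 3.14].

INTERFACE

Orientations are given as a unit quaternion [x, y, z, w].
In Python, from bench import manip, effector, viewer gives the robot as it stands. Calls block until the motion is done:
- manip.move_pose(position, orientation): joint-space move of the TCP to a pose.
- manip.servo_line(position, ori=None, vel=0.15): straight line of the TCP; ori=None keeps the orientation; vel is the mean speed in m/s.
- manip.movej(angles): joint-space move.
- effector.open_jaws() and effector.close(f_grip=None): open the fingers fully, or close them until they stop; f_grip is the grip in N (None keeps the last).
- manip.sleep(seconds).
- manip.solve_ik(position, orientation): joint angles nearest the present ones, or None.
- viewer.get_image(name): name is "side" or "top" or "wrist"; returns the picture (400x640x3 uint8, red, green, blue); there is no depth.
- viewer.get_calibration(name): a dict with "vfov" (degrees; the focal length in pixels is half the picture's height over the tangent of half this angle, whatever the lens; pixels are square), "cx", "cy" (the principal point, pixels), "eye" and "attitude" of the camera in the world. Camera axes: x right, y down, z forward; pixel columns grow to the right and rows downward; lengths in m; the calibration is good to about 2 mm. A picture is of the moment at which its call begins: read the wrist's pose just before it. get_calibration takes no time and is no camera call; for the wrist camera it gives the pose at the moment of the call.
A pose or a line that the arm cannot do raises manip.PlanningError and nothing moves.
- manip.hand_in(): hands the job in, once; it reports no verdict.
Readings, each from a call of its own:
- manip.current_clock(): time.
- manip.current_q(): joint angles.
- manip.current_joint_velocities(): joint speeds.
- manip.current_tau(): joint torques, N m.
- manip.current_tool_pos(): TCP position.
- manip.current_tcp_rot(): TCP orientation.
- manip.current_force(): force on the tool from outside, world axes, zero at the start.
- manip.current_wrist_torque(): the same for the moment, N m.
- manip.current_finger_gap(): finger opening in m.
Only numpy, scipy, OpenCV 4.12 (cv2) and the standard library are available. Lean on these libraries where they do the work, as an engineer would, in place of code of your own. Each camera call takes 0.05 s, during which the arm holds its last target. There are 200 camera calls.

## Working session

There is one attempt and no reset: what is moved stays moved. The work goes in short steps, each a Python script; the robot and the scene stay as the last script left them, time stands still between calls to the robot, and variables do not carry over. Pictures are saved under pics/ and viewed, about 8 in all and at most 12, crops included, and the job is handed in when it is done.

```bash
mkdir -p pics; ls
python3 - <<'E'
from bench import manip, effector, viewer
import cv2
for n in("top","side"):
    c=viewer.get_calibration(n);print(n,c)
    cv2.imwrite(f"pics/{n}0.png",viewer.get_image(n)[:,:,::-1])
print(manip.current_clock(),manip.current_tcp_rot(),manip.current_finger_gap())
E
```

```text
pics
top {'vfov': 54.88918711006182, 'cx': 327.2391724856596, 'cy': 191.15655697807998, 'eye': array([0.47996313, 0.02285856, 0.85653223]), 'attitude': array([ 0.70939697, -0.70381864,  0.02922734, -0.02325979])}
side {'vfov': 54.206037935231684, 'cx': 319.9736157653583, 'cy': 201.4882823790452, 'eye': array([ 0.2755241 , -0.56297821,  0.54873603]), 'attitude': array([ 0.8729627 , -0.20141614,  0.09195002, -0.43464107])}
0.1 [ 8.12449198e-01 -5.83031334e-01 -6.88959230e-04 -5.37961311e-04] 0.0920438915062256
```

View pics/top0.png

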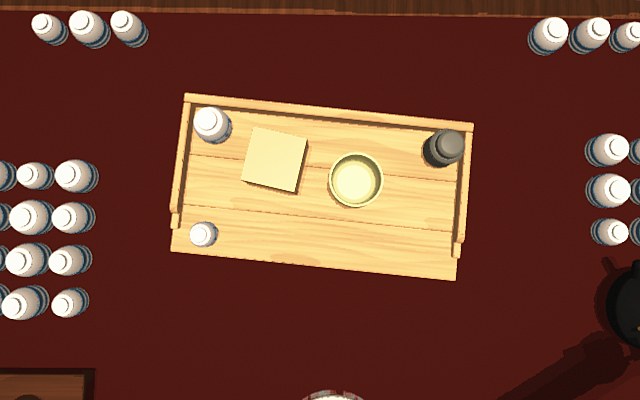

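View pics/side0.png

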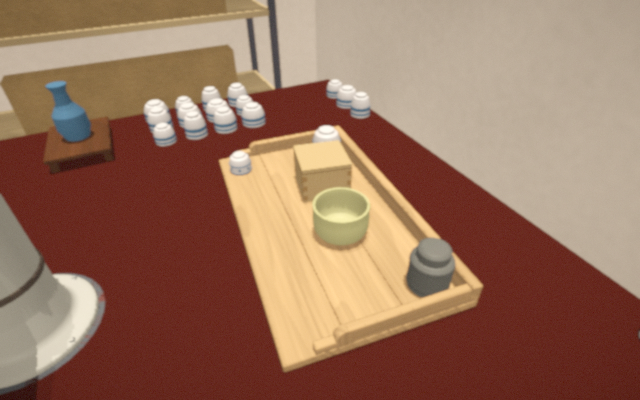

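The top view shows the tray, front corners at about (171,251) and (456,280), and back corners at about (186,94) and (473,124). The box top is at (275,160) and the bowl at (355,180). The cup is at (212,125), the caddy at (444,148) and the small cup at (203,234). The side view agrees. I'll enlarge the top view to read the corners.

```bash
cat > h.py <<'E'
import numpy as np, cv2
from scipy.spatial.transform import Rotation as R
from bench import manip, effector, viewer
def cast(cal,px,z):
    f=200/np.tan(np.radians(cal['vfov']/2))
    px=np.atleast_2d(np.array(px,float)); 
    d=np.c_[(px[:,0]-cal['cx'])/f,(px[:,1]-cal['cy'])/f,np.ones(len(px))]
    d=R.from_quat(cal['attitude']).apply(d); e=cal['eye']
    return (e+d*((z-e[2])/d[:,2])[:,None])[:,:2]
E
python3 - <<'E'
from h import *
im=cv2.imread("pics/top0.png")[80:290,160:490]
cv2.imwrite("pics/top0z.png",cv2.resize(im,None,fx=2.4,fy=2.4,interpolation=cv2.INTER_CUBIC))
c=viewer.get_calibration("top")
f=cast(c,[(171,251),(456,280)],.018);b=cast(c,[(186,94),(473,124)],.054)
print(f,b,np.linalg.norm(f[0]-f[1]),np.linalg.norm(b[0]-b[1]),np.linalg.norm(f-b,axis=1))
q=cast(c,[(253,127),(307,140),(297,192),(241,181)],.104);print(q,np.linalg.norm(q-np.roll(q,1,0),axis=1))
E
```

```text
[[ 0.41052571  0.35111045]
 [ 0.35285102 -0.26264602]] [[ 0.74402445  0.31769188]
 [ 0.68528304 -0.29225685]] 0.6164603573495979 0.6127707655411195 [0.33516893 0.33374818]
[[0.66218093 0.16473038]
 [0.63710878 0.05752068]
 [0.53382148 0.0759083 ]
 [0.55453178 0.1858585 ]] [0.10970295 0.11010237 0.10491125 0.1118837 ]
```

View pics/top0z.png

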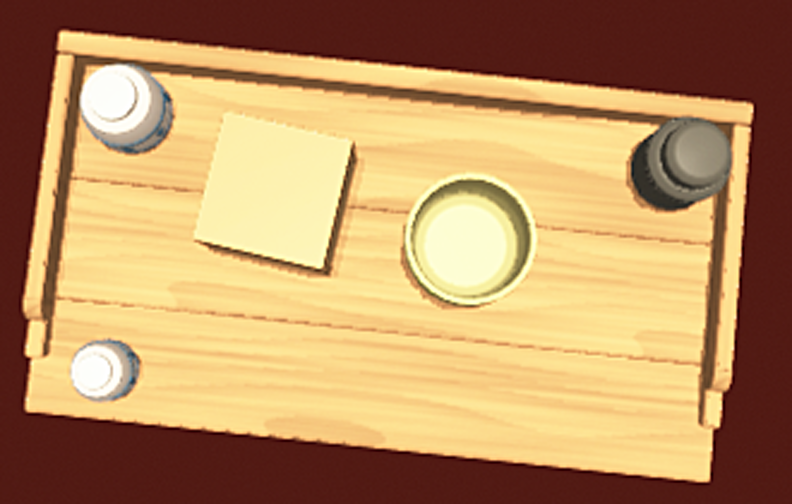

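```bash
cat >> h.py <<'E'
def z2p(p,k=2.4,o=(160,80)): return np.array(p,float)/k+o
# tray pose from its corners (tray-frame xy, given heights)
def tray(c,fr,bk):
    W=np.r_[cast(c,fr,.018),cast(c,bk,.054)]
    T=np.array([[-.17,.31],[-.17,-.31],[.17,.31],[.17,-.31]])
    m=W.mean(0);H=(T-T.mean(0)).T@(W-m)
    a=np.arctan2(H[0,1]-H[1,0],H[0,0]+H[1,1])
    M=np.array([[np.cos(a),-np.sin(a)],[np.sin(a),np.cos(a)]])
    return m,a,M,(W-m)@M-T
E
python3 - <<'E'
from h import *
c=viewer.get_calibration("top")
m,a,M,r=tray(c,z2p([(25,411),(711,482)]),z2p([(60,30),(753,103)]))
print("tray",m,a,"res mm",(r*1e3).round(1))
q=(cast(c,z2p([(228,112),(356,145),(328,272),(194,239)]),.104)-m)@M
e=q[0]-q[3]+q[1]-q[2];print("box",q.mean(0),"yaw",np.arctan2(e[1],e[0]),np.linalg.norm(q-np.roll(q,1,0),axis=1))
for n,p,z in [("bowl",(470,239),.09),("bowlL",(404,239),.09),("bowlR",(537,239),.09),("cup",(113,98),.084),("caddy",(697,150),.109),("small",(97,371),.064)]:
    print(n,(cast(c,z2p([p]),z)-m)@M)
print(manip.current_force())
E
```

```text
tray [0.54899097 0.0288007 ] -0.09550165119344699 res mm [[ 0.8 -1.2]
 [ 0.8  0.5]
 [-0.4 -1.3]
 [-1.2  2. ]]
box [0.03905797 0.09496697] yaw -0.12450952662482671 [0.10859826 0.10920187 0.10730599 0.11279238]
bowl [[ 0.01826717 -0.06783081]]
bowlL [[ 0.01255281 -0.01307541]]
bowlR [[ 0.02407545 -0.12348608]]
cup [[0.10703108 0.24451957]]
caddy [[ 0.1085781 -0.2448096]]
small [[-0.12401329  0.23497236]]
[ 0.08865208 -0.47367817 -0.32028703]
```

```bash
cat >> h.py <<'E'
m=np.array([.54899,.0288]);a=-.0955
M=np.array([[np.cos(a),-np.sin(a)],[np.sin(a),np.cos(a)]])
ex=np.r_[M[:,0],0]
def quat(yaw,s):   # tool down, jaw axis along tray y turned by yaw; s=+-1 picks the half turn
    t=a+yaw+s*np.pi/2
    x=np.array([np.cos(t),np.sin(t),0]);z=np.array([0,0,-1.])
    return R.from_matrix(np.c_[x,np.cross(z,x),z]).as_quat()
def P(x,y,z): return np.r_[m+M@[x,y],z]
def tp(): return (np.array(manip.current_tool_pos())[:2]-m)@M
def pick(x,y,z,yaw):
    best=None
    for s in(1,-1):
        j=manip.solve_ik(P(x,y,z),quat(yaw,s))
        if j is not None:
            d=abs(np.array(j)-manip.current_q()).max()
            if best is None or d<best[0]: best=(d,s)
    return best[1]
def push(start,yaw,mid,end,fmax=7,over=.012,z=.050):
    """start/mid in tray xy at yaw; end tray xy (nominal contact with rail) at yaw 0"""
    s=pick(*start,.2,yaw); manip.move_pose(P(*start,.2),quat(yaw,s))
    manip.servo_line(P(*start,z),vel=.12); manip.sleep(.2)
    f0=np.array(manip.current_force()); print("down",tp(),manip.current_tool_pos()[2],"f0",f0,manip.current_clock())
    F=lambda:float((f0-manip.current_force())@ex)
    manip.servo_line(P(*mid,z),vel=.05); print("mid F",F())
    manip.servo_line(P(end[0]-.008,end[1],z),quat(0,s),vel=.04); print("pre F",F())
    x=end[0]-.008
    while x<end[0]+over:
        x+=.001; manip.servo_line(P(x,end[1],z),vel=.02); f=F(); print(round(x,4),tp()[0].round(4),round(f,2))
        if f>fmax: break
    manip.servo_line(P(end[0]-.06,end[1],z),vel=.06)
    manip.servo_line(P(end[0]-.06,end[1],.2),vel=.15); print("t",manip.current_clock())
E
python3 - <<'E'
from h import *
push((.018-.0415-.035,-.068),0,(.018-.0415-.006,-.068),(.0525,-.068))
im=viewer.get_image("top");cv2.imwrite("pics/top1.png",im[:,:,::-1])
cv2.imwrite("pics/top1z.png",cv2.resize(im[80:290,160:490,::-1],None,fx=2.4,fy=2.4,interpolation=cv2.INTER_CUBIC))
E
```

```text
down [-0.05816734 -0.06810149] 0.05041759001061283 f0 [ 0.67876146 -0.50131546  0.30121211] 4.0
mid F 0.9285625935771469
pre F 1.4670640672348922
0.0455 0.0456 1.51
0.0465 0.0466 1.35
0.0475 0.0476 1.84
0.0485 0.0486 1.38
0.0495 0.0496 0.72
0.0505 0.0506 1.91
0.0515 0.0516 2.11
0.0525 0.0526 0.85
0.0535 0.0536 1.6
0.0545 0.0541 3.53
0.0555 0.0543 7.49
t 11.8333
```

View pics/top1z.png

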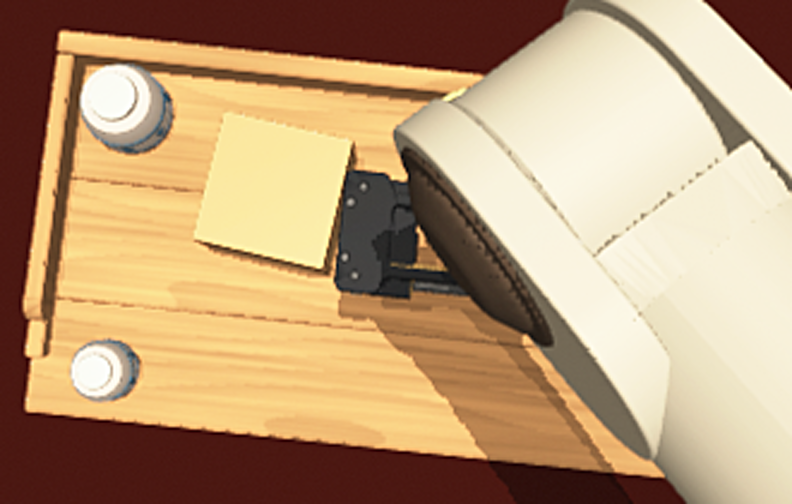

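The bowl met the rail with the tool at x = 54.3 mm, where 52.5 was expected, with a clear rise in force. In the picture the arm hides the bowl; the box, cup and small cup haven't moved. Next is the box.

Run:
```python
from h import *
push((-.0597,.1073),-.1245,(-.0309,.1038),(.0305,.096),fmax=14)
p=P(-.2,-.05,.0)
q0=[1.508,.501,-.427,1.55,.221,1.138,-.21]
manip.movej(q0)
im=viewer.get_image("top");cv2.imwrite("pics/top2.png",im[:,:,::-1])
cv2.imwrite("pics/top2z.png",cv2.resize(im[80:290,160:490,::-1],None,fx=2.4,fy=2.4,interpolation=cv2.INTER_CUBIC))
print(manip.current_clock())
```

```text
down [-0.05932378  0.10736047] 0.05048775323151294 f0 [ 0.06777979 -0.73694153  0.02817319] 14.2417
mid F -0.10676457091389789
pre F 1.5223500114018758
0.0235 0.0235 2.01
0.0245 0.0245 1.82
0.0255 0.0256 0.99
0.0265 0.0267 0.83
0.0275 0.0277 1.51
0.0285 0.0287 2.03
0.0295 0.0294 3.24
0.0305 0.0293 6.22
0.0315 0.0293 9.14
0.0325 0.0293 11.76
0.0335 0.0292 14.58
t 21.575
24.475
```

View pics/top2z.png

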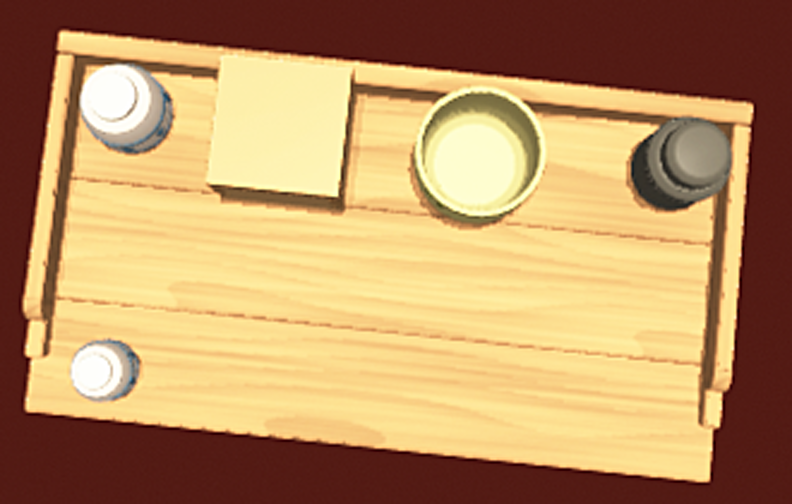

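Run:
```python
from h import *
c=viewer.get_calibration("top")
g=cv2.GaussianBlur(cv2.imread("pics/top2.png")[:,:,1].astype(float),(0,0),.8)
def edge(u0,v0,u1,v1,h,sign,z,n,vert=False):
    # strongest gradient of given sign within +-h px across the line; robust line fit
    G=np.gradient(g,axis=1 if vert else 0)*sign; pts=[]
    for t in np.linspace(0.08,.92,60):
        u,v=u0+t*(u1-u0),v0+t*(v1-v0)
        k=np.arange(-h,h+1); 
        s=np.array([G[int(round(v)),int(round(u))+i] if vert else G[int(round(v))+i,int(round(u))] for i in k]).clip(0)
        i=s.argmax(); w=s[max(0,i-1):i+2]; o=(k[max(0,i-1):i+2]*w).sum()/w.sum()
        pts.append((round(u)+o,round(v)) if vert else (round(u),round(v)+o))
    W=(cast(c,pts,z)-m)@M
    l=cv2.fitLine(W.astype(np.float32),cv2.DIST_HUBER,0,.0005,.0005).ravel()
    ang=np.arctan2(l[1],l[0])
    ang=(ang+np.pi/2)%np.pi-np.pi/2
    print(n,"dir",round(float(ang),4),"pt",l[2:].round(4)); return W
p=lambda *q:z2p([q])[0]
edge(*p(25,411),*p(711,482),4,-1,.018,"tray front")
edge(*p(60,30),*p(753,103),4,1,.054,"rail back")
edge(*p(210,184),*p(339,197),3,-1,.104,"box front")
edge(*p(352,70),*p(339,197),3,-1,.104,"box right",True)
edge(*p(222,57),*p(210,184),3,1,.104,"box left",True)
b=(cast(c,z2p([(480,155),(414,155),(546,155),(480,88),(480,223)]),.09)-m)@M;print(b)
```

```text
tray front dir 1.5696 pt [-0.1685  0.0561]
rail back dir 1.5708 pt [0.1699 0.0039]
box front dir -1.5678 pt [0.0407 0.097 ]
box right dir -0.0033 pt [0.0805 0.0455]
box left dir -0.0053 pt [0.0745 0.1541]
[[ 0.08970521 -0.06928263]
 [ 0.08390637 -0.01414767]
 [ 0.09551137 -0.12448721]
 [ 0.14668808 -0.0637518 ]
 [ 0.0325026  -0.07483478]]
```

The box is flush (centre x ≈ 95.7 mm, yaw ≈ 0.004). The bowl reads about 4 mm short in the top view, so I'll check it with the wrist camera from overhead.

Run:
```python
from h import *
import json
# centre wrist cam over bowl: find the camera's offset in the tool frame first
c=viewer.get_calibration("wrist");Rt=R.from_quat(manip.current_tcp_rot())
off=Rt.inv().apply(c['eye']-manip.current_tool_pos());ax=Rt.inv().apply(R.from_quat(c['attitude']).apply([0,0,1]))
print(off,ax)
s=pick(.03,-.068,.25,0);q=R.from_quat(quat(0,s));fw=q.apply(off);fa=q.apply(ax)
# place camera so its axis hits the bowl rim centre at z .09, TCP z .25
zt=.25; ez=zt+fw[2]; hit=fw+fa*((.09-ez)/fa[2])
p=P(.092,-.068,.0); p=np.array([p[0]-hit[0],p[1]-hit[1],zt])
manip.move_pose(p,q.as_quat());manip.sleep(.3)
c=viewer.get_calibration("wrist");im=viewer.get_image("wrist")
cv2.imwrite("pics/w1.png",im[:,:,::-1]);json.dump({k:np.array(v).tolist() for k,v in c.items()},open("w1.json","w"))
print(c,manip.current_clock())
```

```text
[-0.00071521 -0.06849092 -0.15884021] [-0.00133493  0.25260686  0.96756808]
{'vfov': 69.36282138412292, 'cx': 315.6904860843018, 'cy': 199.7671481984682, 'eye': array([ 0.55222674, -0.0381256 ,  0.40882958]), 'attitude': array([0.73447526, 0.66646689, 0.08649334, 0.0942702 ])} 27.325
```

View pics/w1.png

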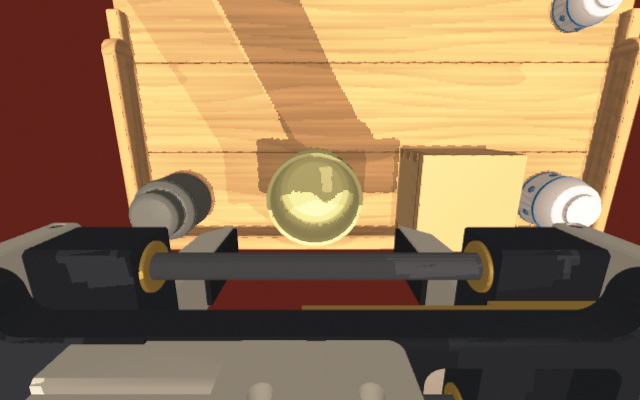

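The wrist view shows the bowl at about (315,198), rim bottom at row 245, overlapping the rail (rows 228–247). The box is flush at right and the gaps are clear. I'll put numbers on it.

Run:
```python
from h import *
import json
c={k:np.array(v) for k,v in json.load(open("w1.json")).items()}
im=cv2.imread("pics/w1.png");hsv=cv2.cvtColor(im,cv2.COLOR_BGR2HSV)
print("hue bowl",hsv[190:240:8,275],"wood",hsv[240,380],hsv[175,235])
mk=((hsv[:,:,0]>=25)&(hsv[:,:,0]<=40)&(hsv[:,:,1]>40)).astype(np.uint8)
mk=cv2.morphologyEx(mk,cv2.MORPH_OPEN,np.ones((3,3)))
cs=max([k for k in cv2.findContours(mk,0,1)[0] if abs(k[:,0,0].mean()-315)<40],key=cv2.contourArea)
h=cv2.convexHull(cs);print(cv2.boundingRect(h),cv2.fitEllipse(h))
for z in(.09,.066):
    W=(cast(c,h[:,0],z)-m)@M
    print(z,"min",W.min(0),"max",W.max(0)," circ",cv2.minEnclosingCircle(W.astype(np.float32)))
# rail top face outer edge & inner edge along bowl-adjacent columns
col=im[215:262,380].astype(int).sum(1);print(col)
for v in range(232,250,2): print(v,((cast(c,[(380,v)],.054)-m)@M)[0].round(4))
# box front edge row near col 460
col=im[140:165,460].astype(int).sum(1);print(col)
```

```text
hue bowl [[ 24 107 136]
 [ 23 105 134]
 [ 24 105 129]
 [ 25 107 134]
 [ 27  85 250]
 [ 14 136 139]
 [ 16 132 240]] wood [ 21 115 253] [ 16 131 242]
(283, 190, 65, 33) ((315.64190673828125, 199.15817260742188), (45.08277893066406, 62.17626190185547), 84.44076538085938)
0.09 min [ 0.08188799 -0.10326023] max [ 0.12000866 -0.03035157]  circ ((0.08767898380756378, -0.06691265106201172), 0.03690483048558235)
0.066 min [ 0.08732921 -0.10604152] max [ 0.12831943 -0.02764464]  circ ((0.09355612099170685, -0.06695786118507385), 0.03967532888054848)
[584 564 593 605 610 597 585 574 564 559 456 363 318 305 295 307 304 288
 296 301 410 520 497 576 603 610 614 621 622 622 624 624 626 550 309 152
 158 160 168 175 190 190 186 198 196 197 199]
232 [0.1464 0.0181]
234 [0.1492 0.0183]
236 [0.152  0.0184]
238 [0.1548 0.0186]
240 [0.1577 0.0187]
242 [0.1605 0.0189]
244 [0.1633 0.019 ]
246 [0.1662 0.0192]
248 [0.169  0.0194]
[632 632 627 624 610 600 496 430 359 320 318 316 316 302 307 573 640 647
 646 646 646 645 644 645 644]
```

Run:
```python
from h import *
import json
c={k:np.array(v) for k,v in json.load(open("w1.json")).items()}
im=cv2.imread("pics/w1.png").astype(int)
print("far col315 236-252",im[236:252,315].tolist())
print("near col315 140-160",im[142:160,315].sum(1))
print("row198 L",im[198,260:275].sum(1),"R",im[198,355:372].sum(1))
for u,v in[(315,242),(315,244),(315,246),(315,150),(267,198),(363,198)]:
    print(u,v,*[((cast(c,[(u,v)],z)-m)@M)[0].round(4) for z in(.09,.066)])
s=cv2.resize(cv2.imread("pics/w1.png")[140:260,240:390],None,fx=5,fy=5,interpolation=cv2.INTER_NEAREST)
cv2.imwrite("pics/w1z.png",s[:600])
```

```text
far col315 236-252 [[81, 127, 139], [80, 127, 138], [83, 129, 141], [85, 133, 145], [88, 137, 151], [89, 140, 153], [145, 222, 230], [193, 251, 253], [190, 252, 254], [171, 246, 253], [144, 226, 253], [137, 218, 253], [126, 201, 248], [69, 110, 167], [25, 35, 96], [26, 34, 95]]
near col315 140-160 [450 442 427 426 434 433 366 350 362 362 387 528 565 536 489 417 396 399]
row198 L [583 583 584 584 585 583 503 443 438 433 358 330 323 326 326] R [323 321 329 337 413 432 432 452 558 600 604 610 610 611 610 611 610]
315 242 [ 0.145  -0.0669] [ 0.1552 -0.0669]
315 244 [ 0.1476 -0.0669] [ 0.158  -0.0669]
315 246 [ 0.1501 -0.0669] [ 0.1607 -0.0669]
315 150 [ 0.0371 -0.0667] [ 0.0392 -0.0667]
267 198 [ 0.0911 -0.1214] [ 0.0972 -0.1255]
363 198 [ 0.0913 -0.0121] [ 0.0974 -0.008 ]
```

View pics/w1z.png

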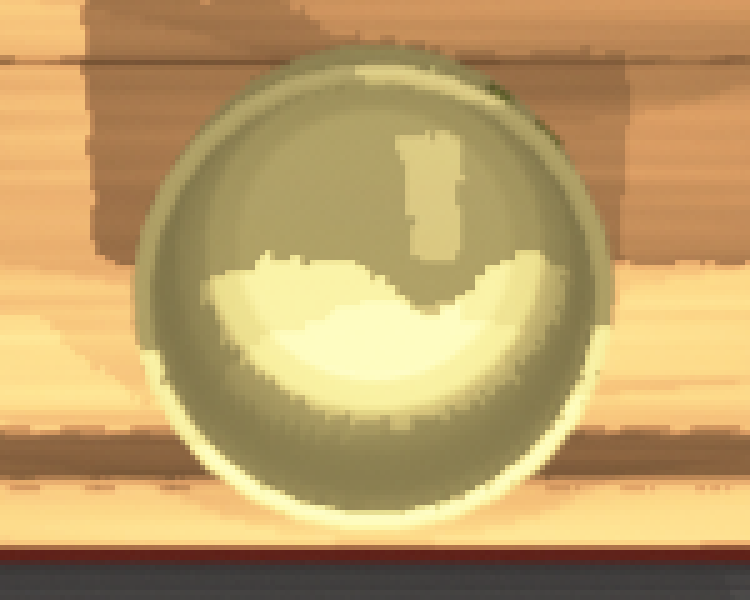

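```bash
python3 -c "
from bench import manip
manip.hand_in();print(manip.current_clock())"
```

```text
the job is handed in; nothing more can be done
the job is handed in; nothing more can be done
```

I pushed the bowl and then the box to the back rail with the open fingertips. Each push stopped on a clear rise in force (about 7 N for the bowl, 14 N for the box). I backed the arm off, raised it clear, and handed in at about 27 s with no verdict reported.

**Box:** the top view puts its centre at x ≈ 95.7 mm (95 mm is flush), turned by 0.003–0.005 rad.

**Bowl:** the two camera readings disagreed.
- **Top view:** about 89.7 mm when the rim points were picked by eye, which is just under the 90 mm limit. That reading probably includes some outer wall below the rim. Its far edge alone gives about 92 mm.
- **Wrist view from above:** about 94.7 mm (94 mm is touching). This view put both rail edges within about 1 mm of where they should be. The bowl's stop during the push was also firm, so I trusted this reading and did not push again.

**Gaps and bystanders:** the gaps between all the pieces look wide: about 53 mm box to bowl and at least 50 mm to the cup and caddy. The caddy and cups look unmoved in the top view; I did not re-measure them.

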